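# Start the perched nut on its hold-down stud

## Robot

A 6-joint arm with a two-finger parallel gripper is mounted at the origin on the work surface; the furniture and walls round the work are solid. World frame = base frame: x ahead of the robot, y to its left, z up, the work surface at z = 0. Lengths are in m, angles in rad, forces in N, time in s.
With the tool pointing down it reaches from about 0.375 to 0.9 m from the base axis. Payload 3.1 kg.
Tool frame: the origin (TCP) lies at the centre of the arm's flange, where the gripper is bolted on; the fingertips stand 173 mm ahead of it and the grasp point (between the pads) lies 155 mm ahead of it (tip_extent is the distance from the TCP to the fingertips, in m); z points along the fingers, y is the direction in which the jaws open and shut (so a half turn about z gives the same grasp; the last joint's range is limited). The gripper opens to 85 mm and grips with 20 to 120 N. Pads are 22 mm wide; open, the fingers measure 114 mm over their backs; the gripper's body (76 mm by 85 mm) begins 54 mm behind the grasp point. The pads swing forward as they close: fully open they stand 13 mm farther back than shut.
Start: joints at [-1.357, 0.527, 1.433, -0, 1.181, -0.178], TCP at [0.239, -0.577, 0.405] pointing down, gripper open.
Joint ranges: [-3.08, 3.08], [-0.75, 2.2], [0.22, 2.44], [-1.43, 4.57], [0, 2.65], [-2.85, 2.85]. Speed limits (rad/s): [2.79, 2.79, 3.14, 3.14, 3.14, 3.14].

## Interface

Orientations are given as a unit quaternion [x, y, z, w].
In Python, from station import sense, snapshot, sign_off, tip_extent gives the robot as it stands. The module is installed in compiled form; this text tells all that it offers.
- The arm moves only by the tool servo_tool, never from a script. Its argument "rows" is a list of rows, each a list of 3 entries, a list of its own where there are three numbers: the shift along the tool's x, y, z in mm, then the turn about the tool's z in degrees, then the opening, from -1 (shut) to 1 (fully open), so that 0 is half open. A call has 1 to 8 rows; each row is the pose to reach, as a shift and turn from the pose measured when the call began, along the tool's axes at that moment; what a row does not reach only later rows make up. A row lasts 1/10 s, in which the tool goes at most 50 mm and 8.59 degrees, less where a joint would pass 70% of its speed; a pose out of reach is approached as far as the arm can. A call with a gripper value outside its range is refused whole. The fingers move at their own pace and stop on an object; "force" is the grip in N (left out, the last holds). Time passes only in rows, so rows that repeat a pose let the fingers close. It gives the time, the measured TCP pose, the force and the opening at its end, in the units of the state.
- sense(): the state, without advancing time (a new reading comes with each control period).
- snapshot(name): name is "side" or "top"; returns a dict with "image" (400x640x3 uint8, blue, green, red), "z_map" (400x640 float32, m along the optical axis (not along the pixel's ray), 0 where there is no reading), "vertical_fov" (degrees; the focal length in pixels is half the picture's height over the tangent of half this angle, whatever the lens; pixels are square), "cx", "cy" (the principal point, pixels), "k1" (the pictures are not rectified: a ray, as slopes to the right and down, at radius r is drawn at 1 + k1 r^2 times it, then the intrinsics apply), "cam_to_world" (4x4, takes a point from camera to world coordinates). Camera axes: x right, y down, z forward; pixel columns grow to the right and rows downward; lengths in m; the calibration is good to about 2 mm. A picture is of the moment at which its call begins.
- sign_off(): hands the job in, once; it reports no verdict.
The state is a dict: "t": time; "q": joint angles; "qd": joint speeds; "tau": joint torques, N m; "tcp_pos": TCP position; "tool_rot": TCP orientation; "force": force on the tool from outside, world axes, zero at the start; "ft_torque": the same for the moment, N m; "finger_gap": opening from 0.0 (shut) to 1.0 (fully open).
Only numpy, scipy, OpenCV 4.12 (cv2) and the standard library are available. Lean on these libraries where they do the work, as an engineer would, in place of code of your own. Each camera call takes 0.05 s, during which the arm holds its last target. There are 200 camera calls.

## Task

One of the two big hex nuts on the hold-down studs still sits perched high on the ends of its stud's threads; the other is already down on its seat. Back the perched nut off (counter-clockwise seen from above), without lifting it off, until its thread drops in and it lies down on its seat like the other one, then let go. Leave the other nut where it is.

Things in the scene. Friction and masses are not known exactly. Their poses are not given: they have to be found in the camera images.
- high_nut_mid (a point): Centre, half-way up, of the perched plain steel hex nut: 50 mm across flats, 58 across corners, 26 high, 0.24 kg, axis upright. Every 60 degrees from its x axis points square to a flat. Three thread sectors in its bore (first at its x axis, then every 120 degrees) rest on the stud's thread tops: centre 47 mm above the bench, 35 once dropped in. A firm grip holds it up; let go, it falls by its own weight.
- stud_a: Fixed foot of the perched nut's stud, origin on the stud's axis at bench height, z up: steel, 84 x 84 x 12 mm, four screw heads up to 17 mm, round boss 44 mm wide whose top, the nut's seat, is 22 mm high. The nut drops in when its x axis is within about 13 degrees of this x axis or 120 degrees either side. At the start it needs 33 to 63 degrees counter-clockwise to the middle of that gap.
- stud_a_tip (a point): Centre of the end of that 32 mm steel stud, 67 mm above the bench; the plain 23 mm end shows 7 mm above the perched nut, 19 mm above one that is home. Three small upright stops on the stud, 9 mm above the thread tops, block the nut clockwise and end the counter-clockwise turn about 15 degrees past the middle of the gap. The nut has 1.5 mm play all round.
- home_nut_mid (a point): Centre, half-way up, of the other nut of the same shape and size, already down on the seat of another fixed stud of the same kind: centre 35 mm above the bench, 19 mm of stud showing above it. It stays there.
Mind the look-alikes: they are no part of the job. Leave any green or yellow look-alike of the part that bears high_nut_mid alone.

How it is judged:
At the end, for the whole second after the job is handed in: The formerly perched nut is down on its stud's seat: its centre less than 38 mm above the foot's underside (35 mm when fully home, 47 mm at the start), within 5 mm of the stud's axis and upright to 0.1 rad (z of high_nut_mid in the frame of stud_a below 0.038 m and horizontal distance between high_nut_mid and stud_a below 0.005 m and angle between high_nut_mid's own z axis and vertical below 0.1 rad); the robot touches nothing.
It fails at once if the perched nut was lifted more than 7 mm off the thread tops (centre more than 54 mm above the bench) (z of high_nut_mid in the frame of stud_a above 0.054 m).
It fails at once if the other nut was moved more than 5 mm (distance of home_nut_mid from where it was at the start of the episode above 0.005 m).
It also fails if it takes over 29 s, if anything falls off the work surface, if the arm or the gripper's body presses on something with over 40 N, if the wrist force passes 120 N, or if a joint passes its speed limit or range.

## Working session

There is one attempt and no reset: what is moved stays moved. The work goes in short steps, Python scripts to look and compute and a tool call to move; the robot and the scene stay as the last step left them, time stands still between calls to the robot, and variables do not carry over. Pictures are saved under pics/ and viewed, about 8 in all and at most 12, crops included, and the job is handed in when it is done.

Besides the shell and the picture viewer there is one more tool, called after ">>>" as name([rows], argument=value, ...), one row to a line, values as JSON. servo_tool: Moves the arm, as the interface text tells. Its arguments: {"type":"object","properties":{"rows":{"type":"array"},"force":{"type":"number"}},"required":["rows"]}

```bash
mkdir -p pics; cat > h.py <<'E'
import numpy as np, cv2
from station import sense, snapshot, sign_off, tip_extent
def snap(n):
    s=snapshot(n); f=200/np.tan(np.radians(s["vertical_fov"])/2)
    s["K"]=np.array([[f,0,s["cx"]],[0,f,s["cy"]],[0,0,1.]])
    v,u=np.mgrid[0:400,0:640].astype(float)
    d=np.stack([(u-s["cx"])/f,(v-s["cy"])/f],-1); p=d.copy()
    for _ in range(10): p=d/(1+s["k1"]*(p**2).sum(-1,keepdims=True))
    P=np.dstack([p,np.ones_like(u)])*s["z_map"][...,None]
    T=np.array(s["cam_to_world"]); s["ray"]=np.dstack([p,np.ones_like(u)])@T[:3,:3].T; s["o"]=T[:3,3]
    s["xyz"]=P@T[:3,:3].T+T[:3,3]; s["xyz"][s["z_map"]==0]=np.nan
    return s
E
python3 - <<'E'
from h import *
for n in("top","side"):
    s=snap(n); cv2.imwrite(f"pics/{n}0.png",s["image"]); np.savez(f"{n}0.npz",**{k:s[k] for k in("image","xyz","ray","o")})
    print(n,s["o"],s["k1"],s["K"][0,0],np.array(s["cam_to_world"])[:3,2])
print(sense(),tip_extent if not callable(tip_extent) else tip_extent())
E
```

```text
top [ 0.40742453 -0.1318036   0.93582943] 0.022544478018652354 363.52134297042954 [ 0.13705254  0.01968787 -0.99036811]
side [0.39755071 0.64260194 0.40393256] 0.01217188883375271 438.2845240936402 [ 0.12249902 -0.9198022  -0.37277057]
{'t': 0.1, 'q': array([-1.35648250e+00,  5.28369374e-01,  1.43378297e+00, -1.51387032e-05,
        1.18135708e+00, -1.78494209e-01]), 'qd': array([ 0.0029732 , -0.0022564 , -0.00385821,  0.00046086, -0.00062053,
        0.0019116 ]), 'tau': array([ 5.37326378e-05, -4.43305027e+01, -1.78586358e+01, -3.17024123e-04,
        3.84742889e-03,  1.72775015e-05]), 'tcp_pos': array([ 0.23920246, -0.57708092,  0.40383068]), 'tool_rot': array([ 9.80773638e-01,  1.95146489e-01, -2.41623198e-05, -9.58108684e-04]), 'force': array([ 0.71218103, -0.0588174 ,  0.60777621]), 'ft_torque': array([-0.02068207, -0.00327196, -0.00338348]), 'finger_gap': 0.9993329803835689} 0.1734
```

View pics/top0.png

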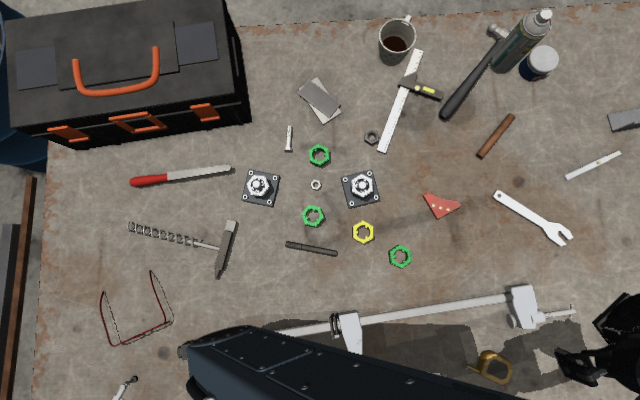

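View pics/side0.png

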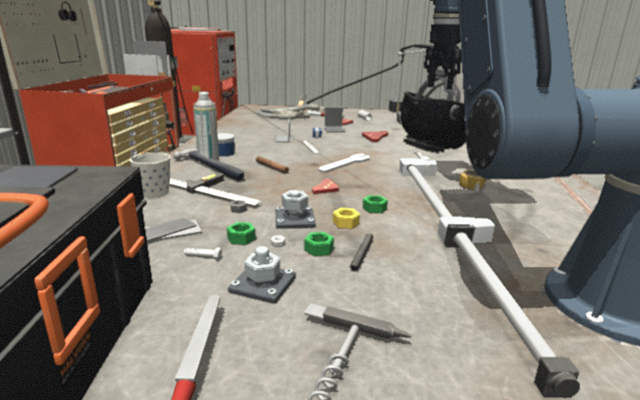

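Two steel nuts on studs are in view, at top pixels (258,186) and (362,186), or side pixels (262,266) and (295,203). The green and yellow nuts, lying flat, are look-alikes. Next I'll compare the two steel nuts' heights and crop in close.

```bash
python3 - <<'E'
import numpy as np,cv2
t=np.load("top0.npz");s=np.load("side0.npz")
X=t["xyz"]
for c in((258,186),(362,186)):
    p=X[c[1]-30:c[1]+30,c[0]-30:c[0]+30].reshape(-1,3); p=p[np.isfinite(p[:,2])]
    h,e=np.histogram(p[:,2],np.arange(-.01,.08,.004)); print(c,[(round(a*1000),int(b)) for a,b in zip(e,h) if b])
    for lo,hi in((.040,.052),(.055,.0635),(.0635,.075),(.006,.0145)):
        m=p[(p[:,2]>lo)&(p[:,2]<hi)]; 
        if len(m): print(lo,hi,len(m),m.mean(0).round(4),((m.max(0)+m.min(0))/2).round(4),np.ptp(m,0).round(4))
I=np.hstack([cv2.resize(t["image"][c[1]-28:c[1]+28,c[0]-28:c[0]+28],(400,400),interpolation=cv2.INTER_CUBIC) for c in((258,186),(362,186))])
J=np.hstack([cv2.resize(s["image"][c[1]-25:c[1]+25,c[0]-50:c[0]+50],(400,200),interpolation=cv2.INTER_CUBIC) for c in((262,270),(295,208))])
cv2.imwrite("pics/crop1.png",np.vstack([I,J]))
E
```

```text
(258, 186) [(-10, 1), (-6, 423), (-2, 1941), (2, 173), (6, 111), (10, 414), (14, 112), (18, 15), (22, 17), (26, 14), (30, 9), (34, 16), (38, 21), (42, 69), (46, 154), (50, 14), (54, 12), (58, 3), (62, 38), (66, 28), (70, 1)]
0.04 0.052 247 [0.5583 0.044  0.0467] [0.5596 0.0444 0.0458] [0.0526 0.0544 0.0115]
0.055 0.0635 20 [0.5567 0.0432 0.0598] [0.5609 0.0425 0.0593] [0.0253 0.0259 0.0085]
0.0635 0.075 58 [0.5593 0.0443 0.0662] [0.5596 0.045  0.0671] [0.0198 0.0193 0.0069]
0.006 0.0145 546 [0.5551 0.0411 0.0113] [0.5588 0.0447 0.0103] [0.0956 0.0952 0.0084]
(362, 186) [(-10, 2), (-6, 360), (-2, 1973), (2, 208), (6, 101), (10, 411), (14, 115), (18, 33), (22, 9), (26, 2), (34, 14), (38, 9), (42, 10), (46, 25), (50, 17), (54, 73), (58, 150), (62, 39), (66, 38)]
0.04 0.052 44 [ 0.5485 -0.2084  0.0466] [ 0.5501 -0.2119  0.046 ] [0.0449 0.0497 0.0116]
0.055 0.0635 230 [ 0.555  -0.2123  0.059 ] [ 0.5559 -0.2121  0.0592] [0.0546 0.0509 0.0081]
0.0635 0.075 62 [ 0.5539 -0.2117  0.0662] [ 0.5525 -0.2102  0.0664] [0.0244 0.0245 0.0054]
0.006 0.0145 543 [ 0.5491 -0.2099  0.0114] [ 0.5551 -0.2123  0.0106] [0.0963 0.0967 0.0077]
```

View pics/crop1.png

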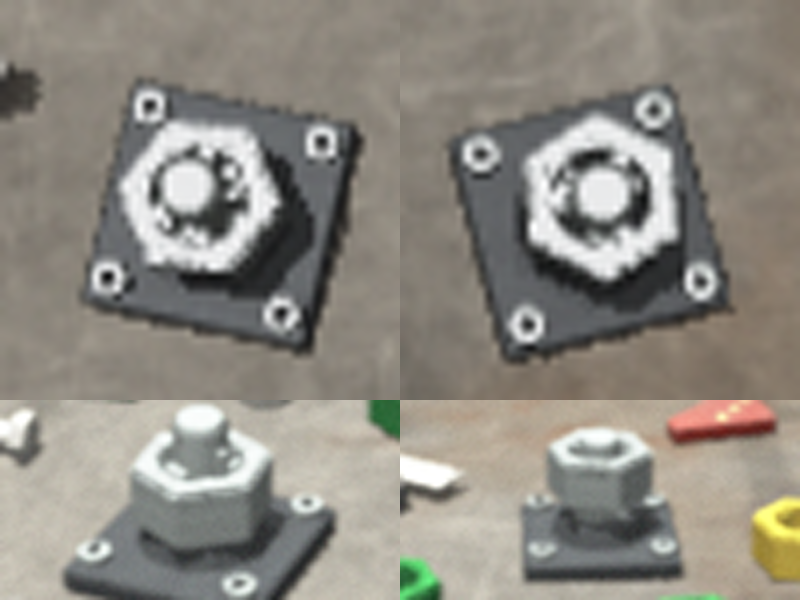

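```bash
cat > fit.py <<'E'
import numpy as np,cv2
from scipy.optimize import differential_evolution as DE
def plane(s,z): return s["o"][:2]+s["ray"][...,:2]*((z-s["o"][2])/s["ray"][...,2])[...,None]
def poly(P,c,a,n,ap):  # signed distance-like, >0 inside
    d=P-c; th=a+np.arange(n)*2*np.pi/n
    return ap-np.max(d@np.array([np.cos(th),np.sin(th)]),-1)
def fit(s,guess,z,n,ap,sign,inner):
    P=plane(s,z); g=s["image"].astype(float).mean(-1)
    u=np.argwhere(np.hypot(*(P-guess).transpose(2,0,1))<ap*2)
    lo,hi=u.min(0),u.max(0)+1
    up=lambda A:cv2.resize(A[lo[0]:hi[0],lo[1]:hi[1]].astype(np.float32),None,fx=4,fy=4,interpolation=cv2.INTER_LINEAR)
    G=up(g);Q=np.dstack([up(P[...,0]),up(P[...,1])]).astype(float)
    def cost(v):
        q=poly(Q,v[:2],v[2],n,ap); w=.003
        r=np.hypot(Q[...,0]-v[0],Q[...,1]-v[1])>inner
        i=(q>0)&(q<w)&r; o=(q<0)&(q>-w)
        return -sign*(np.median(G[i])-np.median(G[o]))-sign*(G[i].mean()-G[o].mean())
    per=2*np.pi/n
    R=DE(cost,[(guess[0]-.008,guess[0]+.008),(guess[1]-.008,guess[1]+.008),(0,per)],seed=0,maxiter=60,popsize=12)
    return R.x[:2].round(4),np.degrees(R.x[2])%(360/n),R.fun
E
python3 - <<'E'
from fit import *
for f in("top0.npz","side0.npz"):
  s=dict(np.load(f)); X=s["xyz"]
  for g,z in(((.5555,-.2120),.060),((.559,.0445),.048)):
    print(f,g,"nut",fit(s,np.array(g),z,6,.025,1,.018))
    if f[0]=="t":print("foot",fit(s,np.array(g),.012,4,.042,-1,.036))
E
```

```text
top0.npz (0.5555, -0.212) nut (array([ 0.5548, -0.2126]), np.float64(32.77357203073479), np.float64(-188.96942138671875))
foot (array([ 0.5536, -0.212 ]), np.float64(13.70784252462716), np.float64(-51.47718811035156))
top0.npz (0.559, 0.0445) nut (array([0.5595, 0.0447]), np.float64(52.2385193058324), np.float64(-170.03469848632812))
foot (array([0.5579, 0.0414]), np.float64(76.67597172977253), np.float64(-40.252723693847656))
side0.npz (0.5555, -0.212) nut (array([ 0.5564, -0.2106]), np.float64(33.41344826126908), np.float64(-70.26312255859375))
side0.npz (0.559, 0.0445) nut (array([0.5623, 0.0423]), np.float64(53.92570229402564), np.float64(-69.94209289550781))
```

The perched nut is the right one (top 60 mm, foot centre agrees). The other nut's top is at 48 mm. Nut angle is about 33° mod 60 and foot 13.7° mod 90, so the turn needed is about 41° CCW. I'll approach to a point above it.

>>> servo_tool([
  [[43,-22,0],5,1],
  [[86,-43,0],10,1],
  [[130,-65,0],15,1],
  [[173,-87,0],19.5,1],
  [[216,-108,0],19.5,1],
  [[259,-130,0],19.5,1],
  [[302,-151,0],19.5,1],
  [[346,-173,0],19.5,1],
], force=40)

```text
t: 0.9
tcp_pos: [0.4935, -0.2832, 0.404]
tool_rot: [1.0, 0.026, -0.0, -0.001]
force: [0.2, -0.1, -0.2]
finger_gap: 0.998
```

>>> servo_tool([
  [[22,-23,20],0,1],
  [[44,-46,50],0,1],
  [[65.4,-67.9,80],0,1],
  [[65.4,-67.9,110],0,1],
  [[65.4,-67.9,110],0,1],
  [[65.4,-67.9,110],0,1],
])

```text
t: 1.5
tcp_pos: [0.5551, -0.2118, 0.2938]
tool_rot: [1.0, 0.026, -0.001, -0.002]
force: [-0.2, -0.9, 0.4]
finger_gap: 1.0
```

```bash
python3 - <<'E'
from h import *
s=sense();print(s["t"],s["tcp_pos"],2*np.degrees(np.arctan2(s["tool_rot"][1],s["tool_rot"][0])),s["force"],s["q"])
a=snap("side")["image"];b=snap("top")["image"]
cv2.imwrite("pics/a1.png",np.hstack([cv2.resize(a[80:260,195:395],(400,360)),cv2.resize(b[100:280,260:460],(400,360))]))
E
```

```text
1.5 [ 0.55509005 -0.21180751  0.29375543] 2.9871163165598573 [-0.22622662 -0.88677644  0.3838272 ] [-0.55273234  0.63096096  1.60670165  0.00167234  0.90756343  0.96489697]
```

View pics/a1.png

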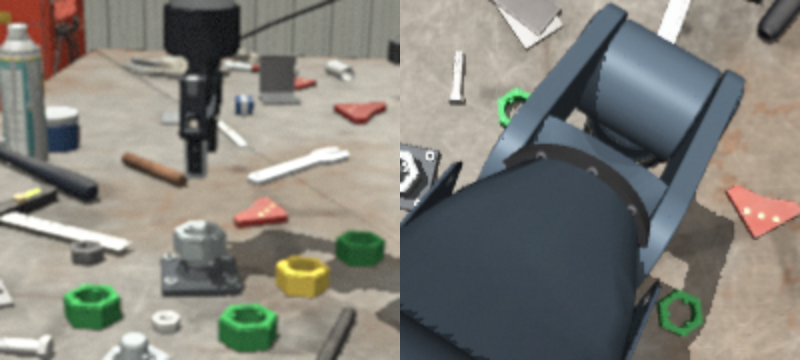

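In the side view the gripper stands above the steel nut, aligned with it: jaws at crop (197,150), nut at (200,240). Descending.

>>> servo_tool([
  [[0,0,30],0,1],
  [[0,0,60],0,1],
  [[0,0,80],0,1],
  [[0,0,90],0,1],
  [[0,0,90],0,1],
  [[0,0,90],0,1],
])

```text
t: 2.2
tcp_pos: [0.556, -0.2133, 0.207]
tool_rot: [1.0, 0.025, 0.002, 0.0]
force: [-0.5, -0.4, 0.8]
finger_gap: 0.999
```

>>> servo_tool([
  [[0,0,0],0,0.4],
  [[0,0,0],0,0.2],
  [[0,0,0],0,0],
  [[0,0,0],0,-0.5],
  [[0,0,0],0,-0.5],
  [[0,0,0],0,-0.5],
  [[0,0,0],0,-0.5],
  [[0,0,0],0,-0.5],
], force=40)

```text
t: 3.0
tcp_pos: [0.5565, -0.2136, 0.2083]
tool_rot: [1.0, 0.025, 0.003, 0.001]
force: [-1.8, -0.9, 6.3]
finger_gap: 0.578
```

The jaws hold the flats at a gap of about 49 mm. Turning 41° CCW.

>>> servo_tool([
  [[0,0,0],-6,-0.5],
  [[0,0,0],-12,-0.5],
  [[0,0,0],-18,-0.5],
  [[0,0,0],-24,-0.5],
  [[0,0,0],-30,-0.5],
  [[0,0,0],-36,-0.5],
  [[0,0,0],-41,-0.5],
  [[0,0,0],-41,-0.5],
])

```text
t: 3.8
tcp_pos: [0.5563, -0.2133, 0.2079]
tool_rot: [0.927, 0.374, 0.002, 0.002]
force: [0.6, -0.2, -1.9]
finger_gap: 0.576
```

```bash
python3 - <<'E'
from h import *
s=sense();print(s["t"],s["tcp_pos"],2*np.degrees(np.arctan2(s["tool_rot"][1],s["tool_rot"][0])),s["tool_rot"],s["force"],s["ft_torque"],s["finger_gap"])
a=snap("side")["image"]
cv2.imwrite("pics/a2.png",cv2.resize(a[130:250,235:355],(600,600),interpolation=cv2.INTER_CUBIC))
E
```

```text
3.8 [ 0.55627396 -0.21334477  0.20794985] 43.90811004760007 [0.92748117 0.37386185 0.00188887 0.00155578] [ 0.61165146 -0.18918945 -1.85001808] [ 0.04053323  0.02700109 -0.00140383] 0.5760896485817989
```

View pics/a2.png

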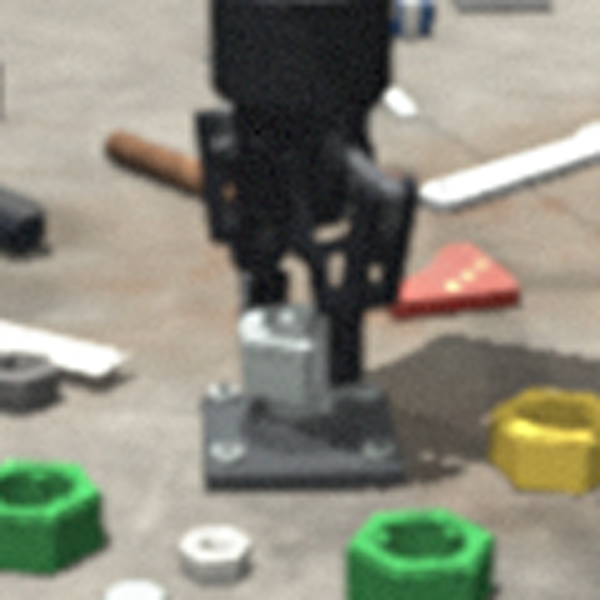

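The nut turned with the jaws and is still held up, at crop (285,360). The -1.9 N reading roughly matches its weight, so it hangs free over the gap. Releasing.

>>> servo_tool([
  [[0,0,0],0,0.6],
  [[0,0,0],0,1],
  [[0,0,0],0,1],
  [[0,0,0],0,1],
  [[0,0,0],0,1],
  [[0,0,0],0,1],
])

```text
t: 4.45
tcp_pos: [0.5563, -0.2134, 0.2081]
tool_rot: [0.928, 0.373, 0.002, 0.002]
force: [0.7, 0.8, 0.9]
finger_gap: 1.002
```

```bash
python3 - <<'E'
from h import *
s=sense();print(s["t"],s["tcp_pos"],s["force"],s["finger_gap"])
a=snap("side");np.savez("side1.npz",**{k:a[k] for k in("image","xyz","ray","o")});a=a["image"]
cv2.imwrite("pics/a3.png",cv2.resize(a[130:250,235:355],(600,600),interpolation=cv2.INTER_CUBIC))
E
```

```text
4.45 [ 0.55631476 -0.21339161  0.20806597] [0.74903763 0.76048641 0.90722667] 1.001500139590942
```

View pics/a3.png

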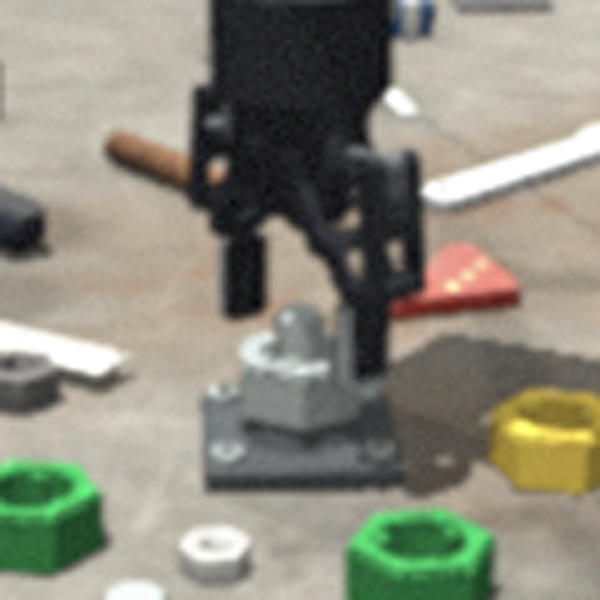

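The nut has dropped: more of the stud now shows above it, at crop (300,330). Next I'll retreat upward and then clear of the top camera's view.

>>> servo_tool([
  [[0,0,20],0,1],
  [[0,0,-20],0,1],
  [[0,0,-50],0,1],
  [[0,0,-90],0,1],
  [[0,0,-130],0,1],
  [[0,0,-170],0,1],
  [[0,0,-170],0,1],
])

```text
t: 5.2
tcp_pos: [0.557, -0.2139, 0.3843]
tool_rot: [0.928, 0.373, 0.006, 0.007]
force: [0.4, -0.0, -0.3]
finger_gap: 1.002
```

My first row went 20 mm down by a sign slip. The open tips stayed above the foot and the forces are quiet. Clearing the view for a check.

>>> servo_tool([
  [[-45,16,0],0,1],
  [[-90,32,0],0,1],
  [[-135,48,0],0,1],
  [[-180,64,0],0,1],
  [[-225,80,0],0,1],
  [[-270,96,0],0,1],
  [[-310,110,0],0,1],
  [[-310,110,0],0,1],
])

```text
t: 6.0
tcp_pos: [0.4064, -0.5129, 0.3834]
tool_rot: [0.929, 0.37, 0.005, 0.008]
force: [0.4, 0.7, 0.5]
finger_gap: 0.999
```

```bash
python3 - <<'E'
from h import *
from fit import fit
s=sense();print(s["t"],s["tcp_pos"],s["qd"].round(3))
t=snap("top");cv2.imwrite("pics/top2.png",t["image"][130:250,200:430].repeat(3,0).repeat(3,1)); X=t["xyz"]
for c in((258,186),(362,186)):
    p=X[c[1]-30:c[1]+30,c[0]-30:c[0]+30].reshape(-1,3); p=p[np.isfinite(p[:,2])]
    h,e=np.histogram(p[:,2],np.arange(.03,.08,.004)); print(c,[(round(a*1000),int(b)) for a,b in zip(e,h) if b])
print(fit(t,np.array((.5555,-.212)),.048,6,.025,1,.018),fit(t,np.array((.559,.0445)),.048,6,.025,1,.018))
m=X[150:220,330:395].reshape(-1,3); m=m[(abs(m[:,2]-.048)<.006)]
A=np.c_[m[:,:2],np.ones(len(m))];print("tilt",np.linalg.lstsq(A,m[:,2],rcond=None)[0],len(m))
E
```

```text
6.0 [ 0.40638396 -0.51291525  0.38337789] [ 0.071 -0.024  0.064  0.059  0.031  0.033]
(258, 186) [(30, 9), (34, 13), (38, 20), (42, 71), (46, 158), (50, 13), (54, 11), (58, 7), (62, 31), (66, 31), (70, 1)]
(362, 186) [(30, 7), (34, 12), (38, 10), (42, 80), (46, 160), (50, 7), (54, 11), (58, 4), (62, 32), (66, 32)]
(array([ 0.5546, -0.2129]), np.float64(13.791744123664134), np.float64(-195.91635131835938)) (array([0.5594, 0.0446]), np.float64(53.26200261916148), np.float64(-175.33193969726562))
tilt [ 0.00972214 -0.00964521  0.03934814] 247
```

View pics/top2.png

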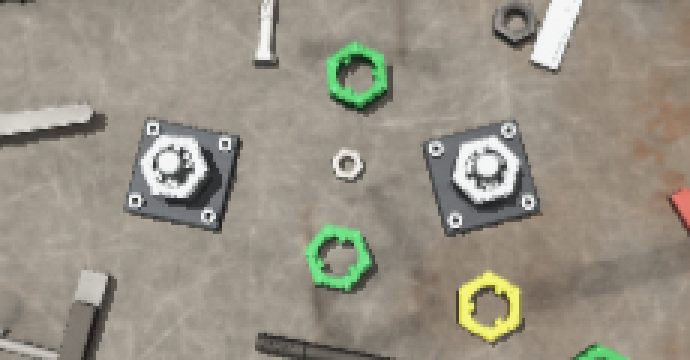

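Both nuts now sit at the same height with their tops at about 48 mm, level, at crop (172,167) and (487,168). The other nut hasn't moved.

```bash
python3 -c "
from station import sign_off; print(sign_off())"
```

```text
the job is handed in; nothing more can be done
None
```

The perched nut, the right-hand one at about (0.555, -0.213), is down on its seat, and I handed the job in at about 6 s. I gripped it across its flats, turned it about 41° counter-clockwise and let go; it dropped straight in.

- **Height:** its top now reads about 48 mm, down from 60 mm, so its centre is at about 35 mm. That matches the other nut.
- **Upright and centred:** its tilt measures about 0.014 rad. It is within about 1.5 mm of the stud's axis, which is about the calibration error.
- **Other nut:** it shifted less than 0.2 mm in the images, so it has not moved.
- **Robot:** the arm is clear, with the gripper open and touching nothing.

One slip: the first row of the retreat told the arm to go 20 mm down instead of up. The fingers were open and above the foot, and the end-of-call force readings were under 1 N. I had no reading from inside that row.

No check failed.

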